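Set the seat for the next guest

ROBOT

A 6-joint arm with a two-finger parallel gripper is mounted at the origin on the work surface. World frame = base frame: x ahead of the robot, y to its left, z up, the work surface at z = 0. Lengths are in m, angles in rad, forces in N, time in s.
With the tool pointing down it reaches from about 0.375 to 0.975 m from the base axis. Payload 3.8 kg.
Tool frame: the origin (TCP) lies at the very end of the fingers, on their centre line; the grasp point (between the pads) lies 19 mm behind it; x points along the fingers, z is the direction in which the jaws open and shut, and the axes are right-handed (so a half turn about x gives the same grasp; the last joint's range is limited). The gripper opens to 88 mm and grips with 3 to 60 N. Pads are 18 mm wide; open, the fingers measure 123 mm over their backs; the gripper's body (75 mm by 187 mm) begins 45 mm behind the grasp point.
Start: joints at [-1.31, 0.264, 1.604, -0, 1.274, -0.037], TCP at [0.198, -0.645, 0.239] pointing down, gripper open.
Joint ranges: [-2.63, 2.63], [-0.94, 2.18], [0.31, 2.57], [-1.31, 4.45], [0, 2.66], [-2.55, 2.55]. Speed limits (rad/s): [2.57, 2.57, 3.14, 3.14, 3.14, 3.14].

INTERFACE

Orientations are given as [roll, pitch, yaw] about the fixed x, y, z axes, in that order (R = Rz(yaw) Ry(pitch) Rx(roll)).
In Python, from rig import manip gives the robot as it stands.
- The arm moves only by the shell command python3 -m handwheel 'ROWS'. ROWS is text: rows parted by semicolons, each of 7 numbers parted by spaces: the opening, from 0 (shut) to 1 (fully open), then the shift along the tool's x, y, z as a fraction of full scale, then the turn, a rotation vector about the tool's x, y, z as a fraction of full scale. A call has 1 to 8 rows; each row shifts and turns the commanded pose from where the row before left it, along the tool's axes as they then stand; what a row does not reach is not made up. Full scale, the value 1, is 0.02 m for a shift and 2 rad for a turn. A row lasts 1/12 s, in which the tool goes at most 41.7 mm and 7.16 degrees, less where a joint would pass 70% of its speed; a pose out of reach is approached as far as the arm can. A call with a number of a shift or a turn outside -1 to 1 is refused whole. A call with a gripper value outside its range is refused whole. The fingers move at their own pace and stop on an object; the grip force is fixed at half the most. Time passes only in rows, so rows that do not move let the fingers close. It gives the time, the measured TCP pose, the force and the opening at its end, in the units of the state.
- manip.sense(): the state, without advancing time (a new reading comes with each control period).
- manip.read_camera(name): name is "scene" or "top"; returns the picture (420x560x3 uint8, red, green, blue); there is no depth.
- manip.camera_model(name): a dict with "camera_matrix" (3x3 intrinsics, pixels), "cam_to_world" (4x4, takes a point from camera to world coordinates). Camera axes: x right, y down, z forward; pixel columns grow to the right and rows downward; lengths in m; the calibration is good to about 2 mm. A picture is of the moment at which its call begins. camera_model takes no time and is no camera call.
- manip.job_done(): hands the job in, once; it reports no verdict.
Trained networks look in the newest picture that a camera, given by its name, has taken for a name from the list of things; names that differ only in an ending like _2 or _b are one class to them, and where a whole thing is asked for, a point or a joint stands for the part that bears it (a point fixed in the world has none). Each returns a list of dicts, best first, with "confidence" (0 to 1); they miss things now and then, are a little off and sometimes report something else, mostly with a low value. They report only what shows in the picture. A call takes as long as a camera call. They do not tell look-alikes from the thing itself.
- manip.masks_of(query, camera): "region" (420x560 bool, what is visible of it) and "pixel" ([column, row] in pixels, amid what is visible of it).
- manip.spot_point(query, camera): "pixel" ([column, row] in pixels: a listed point, or the origin of a listed thing).
The state is a dict: "time": time; "joints": joint angles; "dq": joint speeds; "tau": joint torques, N m; "tcp_pos": TCP position; "eef_rot": TCP orientation; "force": force on the tool from outside, world axes, zero at the start; "moment": the same for the moment, N m; "width": opening from 0.0 (shut) to 1.0 (fully open).
Only numpy, scipy, OpenCV 4.12 (cv2) and the standard library are available. Lean on these libraries where they do the work, as an engineer would, in place of code of your own. Each camera call takes 0.05 s, during which the arm holds its last target. There are 200 camera calls.

TASK

Set this café seat for the next guest. First slide the little menu clipboard under the low wooden riser, paper end first, centred between the riser's two side supports and lying flat on the table, until just the clip end sticks out. Then stand the black mug in the middle of the round coaster and the white tumbler in the middle of the square coaster, and last of all stand the sugar jar on the mat midway between the two; leave the takeaway cup and the phone where they are.

Things in the scene. Friction and masses are not known exactly. Their poses are not given: they have to be found in the camera images.
- menu_clip (a point): Menu clipboard, loose, about 0.12 kg: flat black board 150 (x) x 100 (y) x 6 mm, white paper on top, and near one end an upright steel clip 14 (x) x 44 (y) x 30 mm standing on the board. Point: centre of the clip, 21 mm above the board's underside. x points along the board to the paper end: the board reaches 133 mm ahead of this point, 17 mm behind. Grip the clip across its 44 mm.
- mug_center (a point): Black mug with a side handle, 64 mm across, 80 mm tall, open top, about 0.22 kg, loose. Origin at its centre, half-way up; z up. The handle lies on its +y side and stands out about 30 mm.
- tumbler_center (a point): White straight tumbler without handle, 64 mm across (58 at the foot), 100 mm tall, open top, about 0.2 kg, loose. Origin at its centre, half-way up; z up.
- jar_center (a point): Sugar jar: amber round body with a pale wooden lid, 55 mm across, 75 mm tall, about 0.2 kg, loose (lid does not come off). Origin at its centre, half-way up; z up.
- coaster_round: Round cork coaster, 90 mm across, 5 mm thick, fixed on one end of the mat, top 8 mm above the table. Origin at the centre of its underside.
- coaster_square: Square pale wooden coaster, 90 x 90 mm, 5 mm thick, fixed on the other end of the mat, top 8 mm above the table. Origin at the centre of its underside.
- mat: Grey place mat, fixed, 130 (x) x 360 (y) mm, 3 mm thick. Origin at the centre of its underside, which is midway between the two coasters; the coasters lie 120 mm either side of it along its y; which is at which end varies.
- riser_mouth (a point): Low dark wooden riser, fixed, 200 (x) x 360 (y) mm, on two side supports; flat things on its back half up to 62 mm high. Underside 24 mm, top 40 mm above the table; the opening beneath is 200 mm wide (y) and goes right through. Point: on the table under the middle of its front edge; x points inward under the riser, y along the edge.
- takeaway_center (a point): Bystander: paper takeaway cup with brown sleeve and white lid, 78 mm across, 88 mm tall, loose. Origin at its centre, half-way up. Not to be disturbed.
- phone_center (a point): Bystander: black phone lying flat, 150 (x) x 72 x 9 mm, loose. Origin at its centre. Not to be disturbed.
Not all that is in view belongs to the job. What is shaped like the part that bears jar_center but red or turquoise is not meant.

How it is judged:
On the way, in this order (a step that is already met when the one before it is completed fails the run):
1. the clipboard is under the riser before anything is put on the mat (x of riser_mouth in the frame of menu_clip between 0 and 0.05 m and y of menu_clip in the frame of riser_mouth between -0.02 and 0.02 m and angle between the x axis of menu_clip and the x axis of riser_mouth, either way round below 0.17 rad and height (world z) of menu_clip below 0.027 m and angle between menu_clip's own z axis and vertical below 0.1 rad and horizontal distance between mug_center and coaster_round above 0.05 m and horizontal distance between tumbler_center and coaster_square above 0.05 m and horizontal distance between jar_center and mat above 0.05 m), for 0.2 s.
2. mug and tumbler stand on their coasters, the jar not yet between them (horizontal distance between mug_center and coaster_round below 0.014 m and height (world z) of mug_center between 0.042 and 0.054 m and angle between each of mug_center, tumbler_center's own z axis and vertical below 0.1 rad and horizontal distance between tumbler_center and coaster_square below 0.014 m and height (world z) of tumbler_center between 0.052 and 0.064 m and horizontal distance between jar_center and mat above 0.05 m), for 0.2 s.
3. the jar stands midway between the mug and the tumbler (horizontal distance between jar_center and mat below 0.015 m and height (world z) of jar_center between 0.0345 and 0.0465 m and angle between jar_center's own z axis and vertical below 0.1 rad), for 0.2 s.
At the end, for the whole second after the job is handed in: Clipboard flat under the riser, paper end in, clip centre under 50 mm before the front edge, within 20 mm of the middle, 0.17 rad of square; mug on round and tumbler on square coaster within 14 mm of centre, jar on the mat within 15 mm of midway, all upright, at rest, released (all of step 3 and x of riser_mouth in the frame of menu_clip between 0 and 0.05 m and y of menu_clip in the frame of riser_mouth between -0.02 and 0.02 m and angle between the x axis of menu_clip and the x axis of riser_mouth, either way round below 0.17 rad and height (world z) of menu_clip below 0.027 m and angle between each of menu_clip, mug_center, tumbler_center's own z axis and vertical below 0.1 rad and horizontal distance between mug_center and coaster_round below 0.014 m and height (world z) of mug_center between 0.042 and 0.054 m and horizontal distance between tumbler_center and coaster_square below 0.014 m and height (world z) of tumbler_center between 0.052 and 0.064 m and linear speed of each of menu, mug, tumbler, jar below 0.02 m/s and angular speed of each of menu, mug, tumbler, jar below 0.2 rad/s); the robot touches nothing.
It fails at once if the takeaway cup is disturbed (moved more than 25 mm) (distance of takeaway_center from where it was at the start of the episode above 0.025 m).
It fails at once if the phone is disturbed (moved more than 25 mm) (distance of phone_center from where it was at the start of the episode above 0.025 m).
It also fails if it takes over 115 s, if anything falls off the work surface, if the arm or the gripper's body presses on something with over 40 N, if the wrist force passes 120 N, or if a joint passes its speed limit or range.

## Working session

There is one attempt and no reset: what is moved stays moved. The work goes in short steps, Python scripts to look and compute and a shell command to move; the robot and the scene stay as the last step left them, time stands still between calls to the robot, and variables do not carry over. Pictures are saved under pics/ and viewed, about 12 in all and at most 16, crops included, and the job is handed in when it is done.

```bash
mkdir -p pics; ls
cat > h.py <<'E'
import numpy as np,cv2
from rig import manip
def px2w(px,cam,z):
    m=manip.camera_model(cam);K=np.array(m["camera_matrix"]);T=np.array(m["cam_to_world"])
    d=T[:3,:3]@np.linalg.solve(K,[px[0],px[1],1.]);o=T[:3,3]
    return o+d*(z-o[2])/d[2]
def w2px(p,cam):
    m=manip.camera_model(cam);K=np.array(m["camera_matrix"]);T=np.array(m["cam_to_world"])
    c=K@(T[:3,:3].T@(np.array(p)-T[:3,3]));return c[:2]/c[2]
def save(cam,name,crop=None,s=1):
    im=manip.read_camera(cam)[:,:,::-1]
    if crop: im=im[crop[1]:crop[3],crop[0]:crop[2]]
    cv2.imwrite("pics/"+name,cv2.resize(im,None,fx=s,fy=s,interpolation=cv2.INTER_CUBIC))
E
python3 - <<'E'
from h import *
save("scene","s0.png",s=1.4);save("top","t0.png",s=1.4)
Z=dict(menu_clip=.021,mug_center=.04,tumbler_center=.05,jar_center=.0375,coaster_round=.003,coaster_square=.003,mat=0,riser_mouth=0,takeaway_center=.044,phone_center=.0045)
for n,z in Z.items():
  for c in("top","scene"):
    for r in manip.spot_point(n,c)[:4]:
        print(n,c,np.round(r["pixel"]),round(r["confidence"],2),np.round(px2w(r["pixel"],c,z)[:2],3))
for c in("top","scene"):print(np.round(manip.camera_model(c)["cam_to_world"],2).tolist())
s=manip.sense();print(s["tcp_pos"],s["eef_rot"],s["time"],s["width"])
E
```

```text
pics
menu_clip top [386. 219.] 0.83 [ 0.544 -0.319]
menu_clip scene [187. 262.] 0.63 [ 0.55  -0.326]
mug_center top [390. 259.] 0.95 [ 0.418 -0.325]
mug_center top [281. 238.] 0.43 [0.478 0.018]
mug_center scene [167. 227.] 0.82 [ 0.415 -0.323]
tumbler_center top [190. 255.] 0.86 [0.419 0.3  ]
tumbler_center scene [330. 149.] 0.77 [0.403 0.322]
jar_center top [194. 150.] 0.8 [0.759 0.306]
jar_center top [189. 200.] 0.74 [0.594 0.315]
jar_center top [171. 169.] 0.72 [0.694 0.376]
jar_center scene [400. 212.] 0.92 [0.76 0.32]
jar_center scene [393. 195.] 0.91 [0.692 0.357]
jar_center scene [366. 182.] 0.83 [0.595 0.324]
coaster_round top [317. 246.] 0.66 [ 0.454 -0.098]
coaster_round scene [236. 215.] 0.64 [ 0.454 -0.106]
coaster_square top [438. 186.] 0.61 [ 0.657 -0.494]
coaster_square top [389. 258.] 0.32 [ 0.419 -0.332]
coaster_square scene [307. 196.] 0.77 [0.51 0.14]
mat top [280. 236.] 0.75 [0.485 0.02 ]
mat scene [271. 205.] 0.63 [0.477 0.014]
mat scene [303. 193.] 0.56 [0.491 0.138]
riser_mouth top [279. 176.] 0.89 [0.684 0.027]
riser_mouth scene [305. 244.] 0.55 [0.676 0.009]
takeaway_center top [439. 186.] 0.97 [ 0.652 -0.485]
takeaway_center scene [152. 314.] 0.75 [ 0.669 -0.482]
takeaway_center scene [308. 244.] 0.59 [ 0.707 -0.008]
phone_center top [141. 181.] 0.84 [0.659 0.479]
phone_center scene [403. 188.] 0.76 [0.663 0.441]
[[0.02, -0.99, 0.13, 0.39], [-1.0, -0.02, 0.0, 0.01], [0.0, -0.13, -0.99, 1.5], [0.0, 0.0, 0.0, 1.0]]
[[0.56, 0.61, -0.56, 1.33], [0.83, -0.4, 0.4, -0.57], [0.02, -0.69, -0.72, 1.07], [0.0, 0.0, 0.0, 1.0]]
[ 0.19803513 -0.64527754  0.23871015] [2.79951298 1.57074415 1.52647756] 1.1 1.0049339825122092
```

View pics/t0.png

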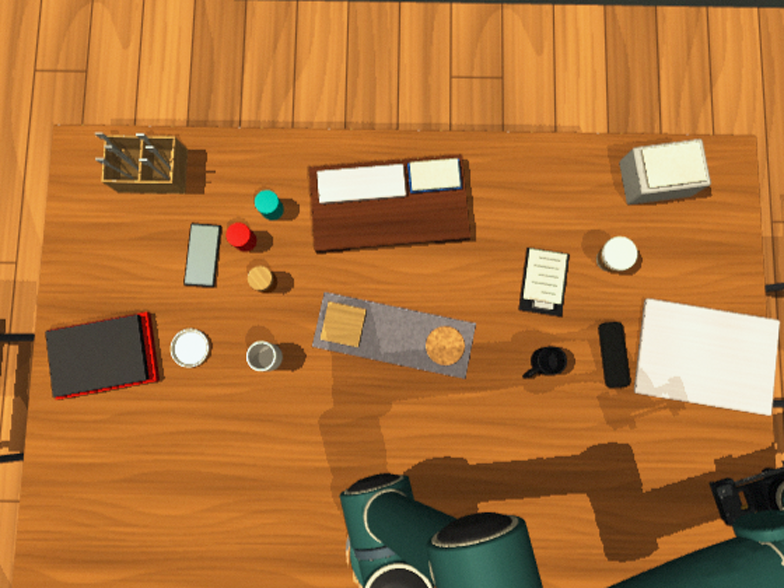

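View pics/s0.png

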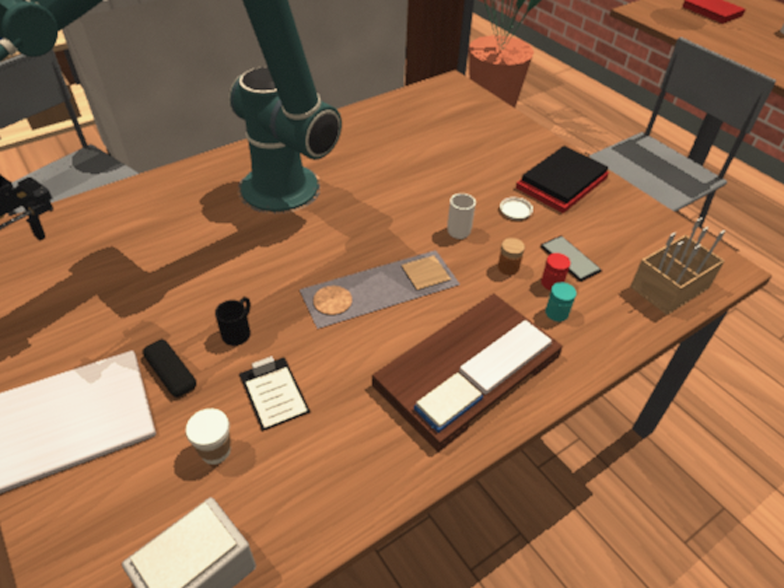

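The top view (view px) shows the clipboard at (545,280) with its clip end toward the robot, and the mug at (548,360) with its handle lower left. The tumbler is at (263,355), the mat with the square coaster at (343,325) and the round one at (445,347), and the riser front edge runs (315,250)–(472,240).

Jar candidates in original px: wooden lid at (186,199), red at (171,169), turquoise at (191,146). I choose the amber one with the wooden lid at (186,199). Phone candidates are the grey-glass slab (144,181) and the black case (438,253), so I'll leave both alone.

Next I refine the poses and check the crop.

Run:
```python
from h import *
ims={c:manip.read_camera(c) for c in("top","scene")}
def rect(n,z):
  for c in("top","scene"):
    for r in manip.masks_of(n,c)[:1]:
      cs,_=cv2.findContours(r["region"].astype(np.uint8),0,1)
      k=max(cs,key=cv2.contourArea)[:,0]
      P=np.array([px2w(q,c,z)[:2] for q in k])
      (cx,cy),(w,h),a=cv2.minAreaRect((P*1000).astype(np.float32))
      print(n,c,round(r["confidence"],2),"ctr",round(cx,1),round(cy,1),"size",round(w),round(h),"ang",round(a,1),"corners",np.round(cv2.boxPoints(((cx,cy),(w,h),a))).astype(int).tolist())
for n,z in dict(menu_clip=.006,mat=.003,coaster_round=.008,coaster_square=.008,riser_mouth=.04,mug_center=.08,tumbler_center=.1,phone_center=.009).items(): rect(n,z)
t=ims["top"][:,:,::-1];s=ims["scene"][:,:,::-1]
A=cv2.resize(t[130:280,150:430],None,fx=2.8,fy=2.8,interpolation=2)
B=cv2.resize(t[185:285,360:420],(240,400),interpolation=2)
C=cv2.resize(s[160:240,330:420],(400,356),interpolation=2)
o=np.zeros((600,800,3),np.uint8);o[:420,:784]=A;
cv2.imwrite("pics/a1.png",o[:420])
o=np.zeros((400,640,3),np.uint8);o[:,:240]=B;o[:356,240:]=C;cv2.imwrite("pics/b1.png",o)
from scipy.spatial.transform import Rotation as R
print(R.from_euler("xyz",manip.sense()["eef_rot"]).as_matrix().round(3).tolist())
```

```text
menu_clip top 0.82 ctr 604.5 -329.6 size 101 149 ang 82.4 corners [[524, -370], [672, -389], [685, -289], [537, -270]]
menu_clip scene 0.93 ctr 602.7 -333.2 size 102 169 ang 82.9 corners [[512, -373], [680, -394], [693, -293], [525, -272]]
mat top 0.6 ctr 476.0 17.8 size 361 132 ang 79.1 corners [[377, -147], [507, -172], [575, 183], [445, 208]]
mat scene 0.78 ctr 478.4 13.7 size 363 142 ang 77.9 corners [[371, -149], [510, -179], [586, 176], [447, 206]]
coaster_round top 0.76 ctr 452.2 -100.1 size 83 87 ang 0.9 corners [[410, -57], [411, -144], [495, -143], [493, -56]]
coaster_square top 0.86 ctr 498.4 135.3 size 90 90 ang 79.2 corners [[446, 99], [534, 83], [551, 171], [463, 188]]
coaster_square scene 0.72 ctr 503.3 128.5 size 94 91 ang 78.8 corners [[449, 91], [539, 73], [557, 166], [468, 184]]
riser_mouth top 0.79 ctr 775.8 35.3 size 209 362 ang 5.7 corners [[654, 205], [690, -155], [898, -134], [862, 226]]
riser_mouth scene 0.58 ctr 790.9 22.8 size 212 378 ang 5.8 corners [[666, 200], [705, -176], [916, -154], [877, 221]]
mug_center top 0.7 ctr 419.7 -311.5 size 60 96 ang 6.6 corners [[384, -267], [395, -363], [455, -356], [444, -260]]
mug_center scene 0.55 ctr 456.0 -341.3 size 73 131 ang 64.2 corners [[381, -346], [499, -403], [531, -337], [413, -280]]
tumbler_center top 0.84 ctr 421.2 294.8 size 60 75 ang 0.9 corners [[391, 332], [392, 257], [452, 258], [451, 333]]
tumbler_center scene 0.82 ctr 465.0 256.2 size 64 172 ang 46.7 corners [[380, 292], [506, 174], [550, 220], [424, 339]]
phone_center top 0.9 ctr 654.2 467.8 size 75 150 ang 85.6 corners [[576, 436], [726, 424], [732, 500], [582, 511]]
phone_center scene 0.85 ctr 660.1 461.4 size 75 150 ang 85.8 corners [[583, 430], [732, 419], [738, 493], [588, 504]]
[[0.0, 0.956, 0.293], [-0.0, 0.293, -0.956], [-1.0, 0.0, 0.0]]
```

View pics/a1.png

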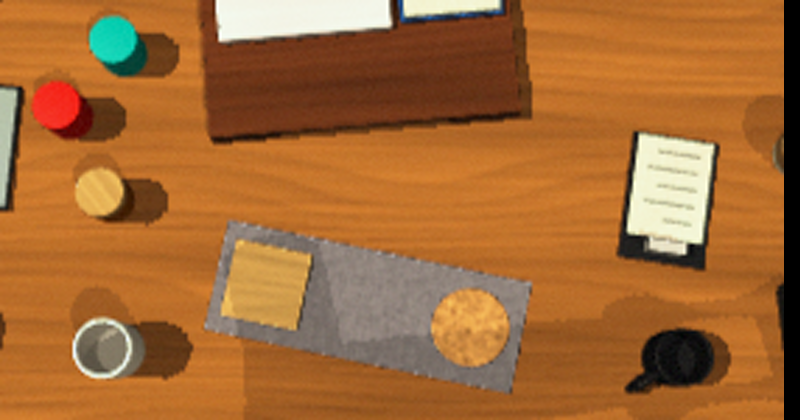

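View pics/b1.png

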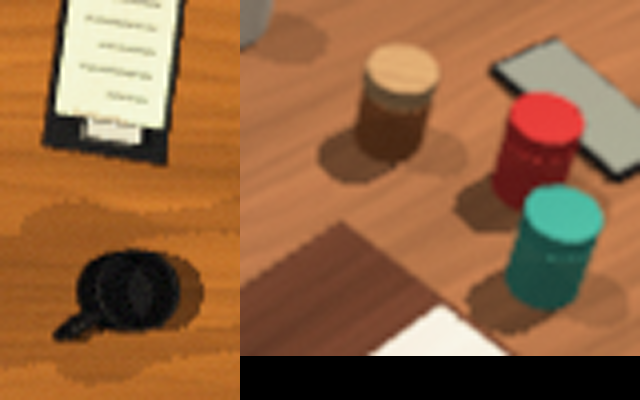

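The crop confirms the jar: amber body with a wooden lid at world (0.594, 0.315). The clipboard yaw is about −7.4° and the clip is at about (0.547, −0.322). The riser yaw is about +5.7° and its mouth is at about (0.678, 0.024). The mat is at (0.476, 0.018), with the square coaster on the +y end.

```bash
cat > go.py <<'E'
import sys,numpy as np
from rig import manip
from scipy.spatial.transform import Rotation as R
# go.py x y z jawangle_deg : what is left, in move units (turn about tool x first, then shifts in the turned tool axes)
x,y,z,a=map(float,sys.argv[1:5]);s=manip.sense();M=R.from_euler("xyz",s["eef_rot"]).as_matrix()
cur=np.degrees(np.arctan2(M[1,2],M[0,2]));d=(a-cur+90)%180-90
turn=-np.radians(d);M2=M@R.from_rotvec([turn,0,0]).as_matrix()
e=np.array([x,y,z])-s["tcp_pos"]
print("t",round(s["time"],1),"tcp",np.round(s["tcp_pos"],4),"jaw",round(cur,1),"tilt",np.round(M[:,0],3),"q6",round(s["joints"][5],2),"w",round(s["width"],3),"F",np.round(s["force"],1))
print("turn units",round(turn/2,4),"shift units",np.round(M2.T@e/.02,2))
E
python3 -m handwheel '1 0 0 0 .0535 0 0;1 0 0 0 .0535 0 0;1 0 0 0 .0535 0 0;1 0 0 0 .0535 0 0;1 0 0 0 0 0 0'; python3 go.py .547 -.322 .12 82.6
```

```text
time: 2.42
tcp_pos: [0.198, -0.6453, 0.2387]
eef_rot: [-0.178, 1.571, -1.881]
force: [-0.8, -0.1, -0.1]
width: 1.0
t 2.4 tcp [ 0.198  -0.6453  0.2387] jaw -97.6 tilt [-0. -0. -1.] q6 0.39 w 1.0 F [-0.8 -0.1 -0.1]
turn units -0.0018 shift units [  5.93  15.22 -18.28]
```

```bash
r='1 0 .76 -.914 0 0 0'
python3 -m handwheel '1 0 .76 -.914 0 0 0;1 0 .76 -.914 0 0 0;1 0 .76 -.914 0 0 0;1 0 .76 -.914 0 0 0;1 0 .76 -.914 0 0 0;1 0 .76 -.914 0 0 0;1 0 .76 -.914 0 0 0;1 0 .76 -.914 0 0 0' >/dev/null
python3 -m handwheel '1 0 .76 -.914 0 0 0;1 0 .76 -.914 0 0 0;1 0 .76 -.914 0 0 0;1 0 .76 -.914 0 0 0;1 0 .76 -.914 0 0 0;1 0 .76 -.914 0 0 0;1 0 .76 -.914 0 0 0;1 0 .76 -.914 0 0 0' >/dev/null
python3 -m handwheel '1 0 .76 -.914 0 0 0;1 0 .76 -.914 0 0 0;1 0 .76 -.914 0 0 0;1 0 .76 -.914 0 0 0;1 1 0 0 0 0 0;1 1 0 0 0 0 0;1 1 0 0 0 0 0;1 1 0 0 0 0 0'
python3 -m handwheel '1 1 0 0 0 0 0;1 1 0 0 0 0 0;1 1 0 0 0 0 0;1 .5 0 0 0 0 0;1 0 0 0 0 0 0;1 0 0 0 0 0 0'
python3 go.py .547 -.322 .012 82.6
python3 - <<'E'
from h import *
im=manip.read_camera("scene")[:,:,::-1];p=w2px([.547,-.322,.03],"scene");print(p)
save("scene","c1.png",(100,170,280,320),4)
E
```

```text
time: 4.42
tcp_pos: [0.5473, -0.322, 0.1581]
eef_rot: [1.045, 1.57, -0.652]
force: [0.5, -0.2, 0.0]
width: 1.001
time: 4.92
tcp_pos: [0.5467, -0.3222, 0.0884]
eef_rot: [-1.991, 1.57, 2.592]
force: [0.3, -0.7, 0.4]
width: 1.002
t 4.9 tcp [ 0.5467 -0.3222  0.0884] jaw -97.4 tilt [-0.001  0.001 -1.   ] q6 1.13 w 1.002 F [ 0.3 -0.7  0.4]
turn units 0.0001 shift units [ 3.82  0.02 -0.01]
[187.64227203 258.27785141]
```

View pics/c1.png

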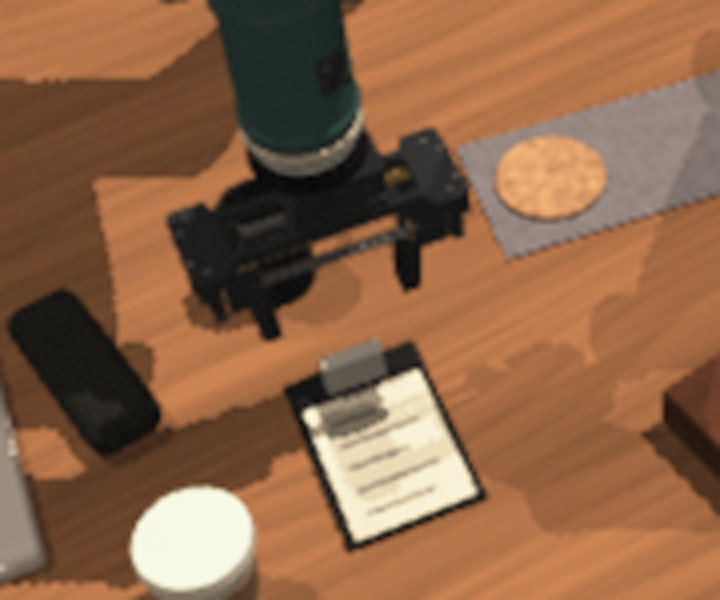

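The crop shows the clip at (352,367), which is (188,262) in the original and agrees with my estimate. The open jaws are above and clear of the mug. I'll descend and grip.

```bash
python3 -m handwheel '1 1 0 0 0 0 0;1 1 0 0 0 0 0;1 1 0 0 0 0 0;1 .85 0 0 0 0 0;1 0 0 0 0 0 0;0 0 0 0 0 0 0;0 0 0 0 0 0 0;0 0 0 0 0 0 0'
python3 -m handwheel '0 0 0 0 0 0 0;0 0 0 0 0 0 0;0 0 0 0 0 0 0;0 0 0 0 0 0 0;0 0 0 0 0 0 0;0 0 0 0 0 0 0'
python3 go.py .547 -.322 .011 82.6
```

```text
time: 5.68
tcp_pos: [0.5486, -0.3233, 0.014]
eef_rot: [1.133, 1.567, -0.568]
force: [0.7, 0.1, 0.1]
width: 0.8
time: 6.18
tcp_pos: [0.5472, -0.3224, 0.0122]
eef_rot: [1.09, 1.57, -0.611]
force: [-1.4, 0.3, 2.8]
width: 0.497
t 6.2 tcp [ 0.5472 -0.3224  0.0122] jaw -97.5 tilt [ 0.001 -0.    -1.   ] q6 1.13 w 0.497 F [-1.4  0.3  2.8]
turn units -0.0005 shift units [ 0.06 -0.01 -0.02]
```

```bash
python3 -m handwheel '0 0 0 0 0 0 0;0 -.5 0 0 0 0 0;0 -1 0 0 0 0 0;0 -1 0 0 0 0 0;0 -.5 0 -.5 -.04 0 0;0 0 0 -1 -.04 0 0;0 0 0 -1 -.036 0 0;0 0 0 0 0 0 0'
python3 go.py .519 .008 .0212 95.7
```

```text
time: 6.85
tcp_pos: [0.5479, -0.2693, 0.0717]
eef_rot: [-2.645, 1.568, 2.174]
force: [-0.9, 0.6, -1.0]
width: 0.498
t 6.8 tcp [ 0.5479 -0.2693  0.0717] jaw -83.9 tilt [-0.001  0.002 -1.   ] q6 0.97 w 0.498 F [-0.9  0.6 -1. ]
turn units 0.0031 shift units [  2.56  -0.06 -13.93]
```

```bash
python3 -m handwheel '0 0 0 -.8 0 0 0;0 0 0 -1 0 0 0;0 0 0 -1 0 0 0;0 0 0 -1 0 0 0;0 0 0 -1 0 0 0;0 0 0 -1 0 0 0;0 0 0 -1 0 0 0;0 0 0 -1 0 0 0' >/dev/null
python3 -m handwheel '0 0 0 -1 0 0 0;0 0 0 -1 0 0 0;0 0 0 -1 0 0 0;0 0 0 -1 0 0 0;0 0 0 -1 0 0 0;0 0 0 -1 0 0 0;0 0 0 -.13 0 0 0;0 0 0 0 0 0 0'
python3 -m handwheel '0 1 0 0 0 0 0;0 1 0 0 0 0 0;0 .45 0 0 0 0 0;0 0 0 0 0 0 0;0 0 0 0 0 0 0'
python3 go.py .653 .0205 .0212 95.7
python3 - <<'E'
from h import *
im=manip.read_camera("scene")[:,:,::-1];t=manip.read_camera("top")[:,:,::-1]
o=np.hstack([cv2.resize(im[150:330,210:410],None,fx=2,fy=2),cv2.resize(t[100:280,210:380],None,fx=2,fy=2)])
cv2.imwrite("pics/d1.png",o)
E
```

```text
time: 8.18
tcp_pos: [0.5199, 0.0057, 0.0716]
eef_rot: [-1.335, 1.57, -2.803]
force: [-0.6, -0.7, -0.5]
width: 0.493
time: 8.6
tcp_pos: [0.5198, 0.0041, 0.0222]
eef_rot: [-1.611, 1.569, -3.081]
force: [0.5, -0.7, -0.5]
width: 0.493
t 8.6 tcp [0.5198 0.0041 0.0222] jaw -84.2 tilt [-0.002 -0.    -1.   ] q6 1.43 w 0.493 F [ 0.5 -0.7 -0.5]
turn units 0.0006 shift units [ 0.04  6.71 -0.15]
```

View pics/d1.png

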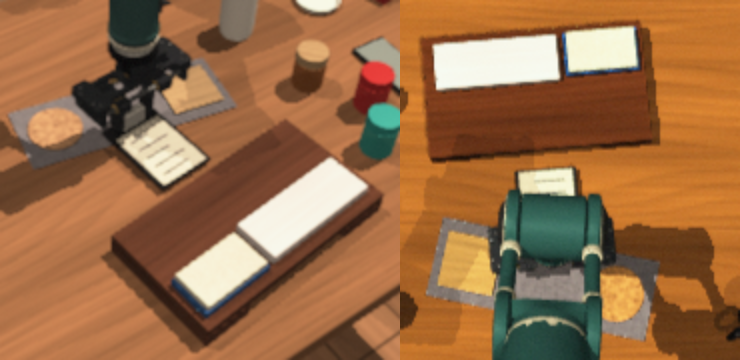

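The picture shows the board level in front of the riser. Its leading edge is centred at x≈547 in the right pane, against a riser front centre of about 545, and the two are parallel. I'll push it in, lower and release.

```bash
python3 -m handwheel '0 0 .5 -.05 0 0 0;0 0 .9 0 0 0 0;0 0 .9 -.05 0 0 0;0 0 .9 0 0 0 0;0 0 .9 -.05 0 0 0;0 0 .9 0 0 0 0;0 0 .9 0 0 0 0;0 0 .8 0 0 0 0'
python3 -m handwheel '0 .2 0 0 0 0 0;0 .2 0 0 0 0 0;0 0 0 0 0 0 0;0 0 0 0 0 0 0'
python3 go.py .653 .0205 .0122 95.7
```

```text
time: 9.37
tcp_pos: [0.6562, 0.0217, 0.024]
eef_rot: [1.471, 1.568, 0.002]
force: [-0.1, 0.2, -1.5]
width: 0.494
time: 9.7
tcp_pos: [0.6517, 0.0214, 0.0138]
eef_rot: [-1.674, 1.568, 3.14]
force: [-0.3, 0.4, -1.5]
width: 0.494
t 9.7 tcp [0.6517 0.0214 0.0138] jaw -84.2 tilt [-0.002  0.    -1.   ] q6 1.46 w 0.494 F [-0.3  0.4 -1.5]
turn units 0.0011 shift units [0.08 0.06 0.05]
```

```bash
python3 -m handwheel '0 .08 .05 0 0 0 0;0 0 0 0 0 0 0;1 0 0 0 0 0 0;1 0 0 0 0 0 0;1 0 0 0 0 0 0;1 0 0 0 0 0 0;1 0 0 0 0 0 0;1 0 0 0 0 0 0'
python3 -m handwheel '1 -.5 0 0 0 0 0;1 -1 0 0 0 0 0;1 -1 0 0 0 0 0;1 -1 0 0 .06 0 0;1 -1 0 0 .06 0 0;1 -1 0 0 .06 0 0;1 -1 0 0 .06 0 0;1 -1 0 0 .06 0 0'
python3 -m handwheel '1 0 0 0 .06 0 0;1 0 0 0 .06 0 0;1 0 0 0 .06 0 0;1 0 0 0 .06 0 0;1 0 0 0 .02 0 0;1 0 0 0 0 0 0'
python3 go.py .417 -.324 .15 31.7
```

```text
time: 10.37
tcp_pos: [0.6545, 0.0215, 0.0133]
eef_rot: [1.493, 1.57, 0.024]
force: [0.5, -0.4, 0.3]
width: 0.928
time: 11.03
tcp_pos: [0.6544, 0.0215, 0.165]
eef_rot: [2.066, 1.57, -0.009]
force: [0.9, 0.8, 0.3]
width: 0.998
time: 11.53
tcp_pos: [0.6542, 0.0142, 0.1636]
eef_rot: [-2.22, 1.56, 1.485]
force: [-0.6, -0.8, 0.5]
width: 1.003
t 11.5 tcp [0.6542 0.0142 0.1636] jaw -147.7 tilt [ 0.001  0.011 -1.   ] q6 2.55 w 1.003 F [-0.6 -0.8  0.5]
turn units 0.0048 shift units [ 0.48  8.16 18.98]
```

```bash
python3 -m handwheel '1 0 .4 .95 0 0 0;1 0 .4 .95 0 0 0;1 0 .4 .95 0 0 0;1 0 .4 .95 0 0 0;1 0 .4 .95 0 0 0;1 0 .4 .95 0 0 0;1 0 .4 .95 0 0 0;1 0 .4 .95 0 0 0' >/dev/null
python3 -m handwheel '1 0 .4 .95 0 0 0;1 0 .4 .95 0 0 0;1 0 .4 .95 0 0 0;1 0 .4 .95 0 0 0;1 0 .4 .95 0 0 0;1 0 .4 .95 0 0 0;1 0 .4 .95 0 0 0;1 0 .4 .95 0 0 0'
python3 go.py .417 -.324 .15 31.7
python3 - <<'E'
from h import *
t=manip.read_camera("top")[:,:,::-1];im=manip.read_camera("scene")[:,:,::-1]
o=np.hstack([cv2.resize(im[150:330,130:370],None,fx=1.6,fy=1.6,interpolation=2),cv2.resize(t[110:290,210:420],None,fx=1.6,fy=1.6,interpolation=2)])
cv2.imwrite("pics/e1.png",o)
for n,z in dict(menu_clip=.021,mug_center=.04).items():
  for c in("top","scene"):
    for r in manip.spot_point(n,c)[:2]: print(n,c,np.round(r["pixel"]),round(r["confidence"],2),np.round(px2w(r["pixel"],c,z)[:2],3))
E
```

```text
time: 12.87
tcp_pos: [0.465, -0.2565, 0.1603]
eef_rot: [-2.203, 1.56, 1.503]
force: [-0.1, 0.4, 0.2]
width: 1.0
t 12.9 tcp [ 0.465  -0.2565  0.1603] jaw -147.7 tilt [ 0.001  0.011 -1.   ] q6 2.02 w 1.0 F [-0.1  0.4  0.2]
turn units 0.0054 shift units [0.48 1.61 3.82]
menu_clip top [281. 184.] 0.8 [0.654 0.021]
menu_clip top [144. 182.] 0.41 [0.653 0.465]
menu_clip scene [329. 152.] 0.72 [0.388 0.333]
menu_clip scene [305. 232.] 0.63 [0.649 0.025]
mug_center top [281. 236.] 0.66 [0.484 0.017]
mug_center top [390. 258.] 0.39 [ 0.419 -0.327]
mug_center scene [165. 230.] 0.66 [ 0.421 -0.332]
mug_center scene [366. 181.] 0.66 [0.594 0.324]
```

View pics/e1.png

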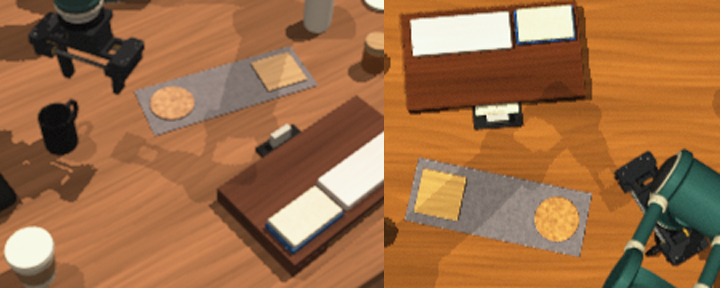

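The picture shows the clipboard under the riser, with only the clip end out and centred (clip (497,115), edge centre ≈496). Spot agrees at (0.654, 0.021). Now the mug.

```bash
python3 -m handwheel '1 0 .4 .95 .005 -.0033 .0044;1 0 .4 .95 0 0 0;1 0 .4 .95 0 0 0;1 0 .4 .95 0 0 0;1 1 0 0 0 0 0;1 0 0 0 0 0 0;1 0 0 0 0 0 0'
python3 go.py .418 -.325 .032 31.7
```

```text
time: 13.75
tcp_pos: [0.4177, -0.3214, 0.1387]
eef_rot: [-1.311, 1.567, 2.386]
force: [0.5, -1.2, 1.5]
width: 0.999
t 13.8 tcp [ 0.4177 -0.3214  0.1387] jaw -148.2 tilt [-0.003  0.003 -1.   ] q6 1.88 w 0.999 F [ 0.5 -1.2  1.5]
turn units 0.0008 shift units [5.33 0.18 0.08]
```

```bash
python3 -m handwheel '1 1 .1 .05 0 0 0;1 1 .08 .03 0 0 0;1 1 0 0 0 0 0;1 1 0 0 0 0 0;1 .9 0 0 0 0 0;1 .4 0 0 0 0 0;1 0 0 0 0 0 0;1 0 0 0 0 0 0'
python3 go.py .418 -.325 .032 31.7
python3 - <<'E'
from h import *
save("scene","f1.png",(100,150,260,280),4)
E
```

```text
time: 14.42
tcp_pos: [0.4192, -0.3263, 0.0341]
eef_rot: [-1.148, 1.57, 2.549]
force: [-0.1, -0.1, 0.4]
width: 1.003
t 14.4 tcp [ 0.4192 -0.3263  0.0341] jaw -148.2 tilt [-0.001  0.    -1.   ] q6 1.88 w 1.003 F [-0.1 -0.1  0.4]
turn units 0.001 shift units [ 0.11 -0.09  0.02]
```

View pics/f1.png

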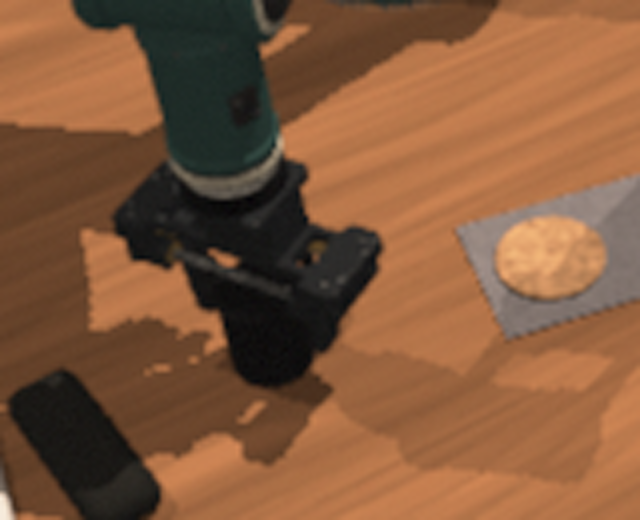

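The mug stands upright between the jaws at (270,340) in the crop, no contact forces. I'll grip and lift.

```bash
python3 -m handwheel '0 0 0 0 0 0 0;0 0 0 0 0 0 0;0 0 0 0 0 0 0;0 0 0 0 0 0 0;0 0 0 0 0 0 0;0 0 0 0 0 0 0'
python3 go.py .418 -.325 .032 31.7
python3 -m handwheel '0 -.5 0 0 0 0 0;0 -1 0 0 0 0 0;0 -1 0 0 0 0 0;0 -1 0 0 -.05 0 0;0 0 0 0 -.055 0 0;0 0 0 0 -.055 0 0;0 0 0 0 -.055 0 0;0 0 0 0 -.05 0 0'
python3 go.py .454 -.1015 .06 62
```

```text
time: 14.97
tcp_pos: [0.4192, -0.3271, 0.0345]
eef_rot: [1.963, 1.57, -0.624]
force: [0.3, 1.5, 4.2]
width: 0.702
t 15.0 tcp [ 0.4192 -0.3271  0.0345] jaw -148.3 tilt [ 0.001 -0.001 -1.   ] q6 1.88 w 0.702 F [0.3 1.5 4.2]
turn units 0.0004 shift units [ 0.13 -0.12 -0.  ]
time: 15.63
tcp_pos: [0.4181, -0.3264, 0.1039]
eef_rot: [-1.498, 1.569, 2.733]
force: [0.6, 0.2, -1.9]
width: 0.706
t 15.6 tcp [ 0.4181 -0.3264  0.1039] jaw -117.6 tilt [-0.001  0.001 -1.   ] q6 1.34 w 0.706 F [ 0.6  0.2 -1.9]
turn units 0.0038 shift units [  2.2   -3.69 -10.77]
```

```bash
python3 -m handwheel '0 0 -.37 -1 0 0 0;0 0 -.37 -1 0 0 0;0 0 -.37 -1 0 0 0;0 0 -.37 -1 0 0 0;0 0 -.37 -1 0 0 0;0 0 -.37 -1 0 0 0;0 0 -.37 -1 0 0 0;0 0 -.37 -1 0 0 0' >/dev/null
python3 -m handwheel '0 0 -.37 -1 0 0 0;0 0 -.37 -1 0 0 0;0 0 0 -.77 0 0 0;0 .9 0 0 0 0 0;0 .9 0 0 0 0 0;0 .4 0 0 0 0 0;0 0 0 0 0 0 0;0 0 0 0 0 0 0'
python3 go.py .454 -.1015 .0445 62
python3 - <<'E'
from h import *
im=manip.read_camera("scene")[:,:,::-1]
for r in manip.spot_point("mug_center","scene")[:2]: print(r["pixel"],r["confidence"],px2w(r["pixel"],"scene",.0605))
x,y,z=manip.sense()["tcp_pos"]
print("expected px bottom",w2px([x,y,z-.0345],"scene"),"target coaster",w2px([.454,-.1015,.008],"scene"))
save("scene","g1.png",(180,140,320,260),5)
E
```

```text
time: 16.97
tcp_pos: [0.4531, -0.1017, 0.0594]
eef_rot: [-1.342, 1.568, 2.884]
force: [-0.4, -1.0, -1.0]
width: 0.705
t 17.0 tcp [ 0.4531 -0.1017  0.0594] jaw -117.9 tilt [-0.002  0.001 -1.   ] q6 1.78 w 0.705 F [-0.4 -1.  -1. ]
turn units 0.001 shift units [ 0.75  0.04 -0.03]
[235.4, 200.7] 0.56 [ 0.44868025 -0.10167475  0.0605    ]
expected px bottom [236.72339575 209.34941372] target coaster [237.06155813 213.016031  ]
```

View pics/g1.png

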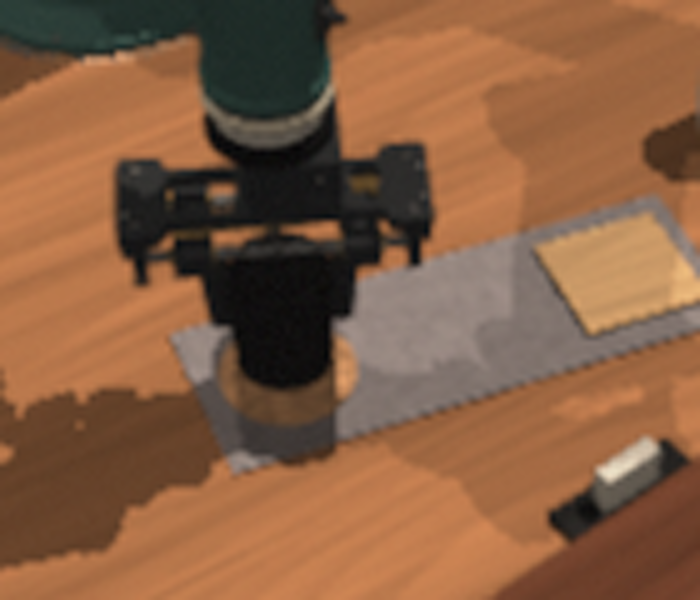

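The picture shows the mug upright over the cork coaster. Its base centre is about (236.8,210) in original px against an expected (236.7,209.3), and the coaster centre is about (237,213.6), so it is centred within ~3 mm. I'll lower and release.

```bash
python3 -m handwheel '0 .4 0.04 0 0 0 0;0 .3 0 0 0 0 0;0 .13 0 0 0 0 0;0 0 0 0 0 0 0;0 0 0 0 0 0 0'
python3 -m handwheel '.9 0 0 0 0 0 0;.9 0 0 0 0 0 0;1 0 0 0 0 0 0;1 0 0 0 0 0 0;1 0 0 0 0 0 0;1 0 0 0 0 0 0'
python3 -m handwheel '1 -.5 0 0 0 0 0;1 -1 0 0 0 0 0;1 -1 0 0 0 0 0;1 -1 0 0 0 0 0;1 -1 0 0 0 0 0;1 -1 0 0 0 0 0;1 -1 0 0 0 0 0;1 0 0 0 0 0 0'
python3 go.py .420 .298 .17 90
```

```text
time: 17.53
tcp_pos: [0.4544, -0.102, 0.0428]
eef_rot: [-1.443, 1.57, 2.783]
force: [-0.3, 0.1, -2.0]
width: 0.705
time: 18.03
tcp_pos: [0.4547, -0.1021, 0.0433]
eef_rot: [-1.599, 1.57, 2.627]
force: [0.1, 0.6, 0.1]
width: 0.998
time: 18.7
tcp_pos: [0.4578, -0.1029, 0.1784]
eef_rot: [1.795, 1.563, -0.262]
force: [0.9, -0.9, 1.0]
width: 0.997
t 18.7 tcp [ 0.4578 -0.1029  0.1784] jaw -117.9 tilt [ 0.008 -0.002 -1.   ] q6 1.78 w 0.997 F [ 0.9 -0.9  1. ]
turn units -0.2432 shift units [  0.36  -1.89 -20.05]
```

```bash
python3 -m handwheel '1 0 0 0 -.061 0 0;1 0 0 0 -.061 0 0;1 0 0 0 -.061 0 0;1 0 0 0 -.061 0 0;1 0 -.2 -1 0 0 0;1 0 -.2 -1 0 0 0;1 0 -.2 -1 0 0 0;1 0 -.2 -1 0 0 0'
python3 -m handwheel '1 0 -.2 -1 0 0 0;1 0 -.2 -1 0 0 0;1 0 -.2 -1 0 0 0;1 0 -.2 -1 0 0 0;1 0 -.2 -1 0 0 0;1 0 0 -1 0 0 0;1 0 0 -1 0 0 0;1 0 0 0 0 0 0'
python3 go.py .421 .300 .17 90
python3 - <<'E'
from h import *
t=manip.read_camera("top")[:,:,::-1];im=manip.read_camera("scene")[:,:,::-1]
A=cv2.resize(im[125:225,220:350],None,fx=3.5,fy=3.5,interpolation=2);B=cv2.resize(t[210:300,155:245],(350,350),interpolation=2)
cv2.imwrite("pics/i1.png",np.hstack([A[:350,:440],B]))
m=manip.masks_of("tumbler_center","scene")
for r in m[:2]:
    ys,xs=np.where(r["region"]);print("scene",r["confidence"],xs.min(),xs.max(),ys.min(),ys.max())
for p in([.421,.3],[.403,.322]):print(w2px([*p,0],"scene"),w2px([*p,.1],"scene"))
for c in("top","scene"):
    for r in manip.spot_point("mug_center",c)[:2]: print(c,r["confidence"],px2w(r["pixel"],c,.048))
E
```

```text
time: 19.37
tcp_pos: [0.4378, -0.0214, 0.1725]
eef_rot: [-1.833, 1.569, 2.88]
force: [-0.6, -0.6, 0.6]
width: 0.998
time: 20.03
tcp_pos: [0.4178, 0.1202, 0.1728]
eef_rot: [-2.49, 1.569, 2.227]
force: [0.3, 0.0, -0.6]
width: 0.998
t 20.0 tcp [0.4178 0.1202 0.1728] jaw -89.8 tilt [-0.001  0.001 -1.   ] q6 1.79 w 0.998 F [ 0.3  0.  -0.6]
turn units 0.002 shift units [ 0.15  0.16 -8.99]
scene 0.9 319 338 138 170
[327.09207572 164.67465818] [329.98554645 142.9236374 ]
[328.6759468  159.84686183] [331.60748674 138.13452484]
top 0.98 [ 0.44862227 -0.10006007  0.048     ]
scene 0.86 [ 0.45490158 -0.10864108  0.048     ]
```

View pics/i1.png

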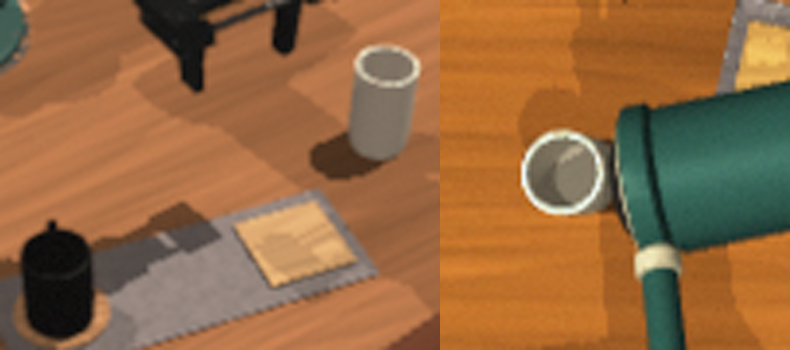

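The mug is on the round coaster. The tumbler rim is at (330.6,144) in scene px against a predicted (330,142.9), so (0.422, 0.299) holds. I'll move over it and descend.

```bash
python3 -m handwheel '1 0 .2 -1 0 0 0;1 0 0 -1 0 0 0;1 0 0 -1 0 0 0;1 0 0 -1 0 0 0;1 0 0 -1 0 0 0;1 0 0 -1 0 0 0;1 0 0 -1 0 0 0;1 0 0 -1 0 0 0'
python3 -m handwheel '1 0 0 -.95 0 0 0;1 0 0 0 0 0 0;1 1 0 0 0 0 0;1 .5 0 0 0 0 0;1 0 0 0 0 0 0'
python3 go.py .422 .299 .05 90
python3 - <<'E'
from h import *
t=manip.read_camera("top")[:,:,::-1];im=manip.read_camera("scene")[:,:,::-1]
A=cv2.resize(im[95:195,270:400],None,fx=3.5,fy=3.5,interpolation=2)
cv2.imwrite("pics/j1.png",A)
E
```

```text
time: 20.95
tcp_pos: [0.4225, 0.2778, 0.1732]
eef_rot: [-1.475, 1.57, -3.046]
force: [-0.2, 0.0, -0.1]
width: 0.997
time: 21.37
tcp_pos: [0.4203, 0.2945, 0.1403]
eef_rot: [-1.035, 1.564, -2.605]
force: [-0.8, 0.5, -0.7]
width: 0.999
t 21.4 tcp [0.4203 0.2945 0.1403] jaw -90.0 tilt [-0.006 -0.003 -1.   ] q6 2.13 w 0.999 F [-0.8  0.5 -0.7]
turn units 0.0002 shift units [ 4.51  0.11 -0.24]
```

View pics/j1.png

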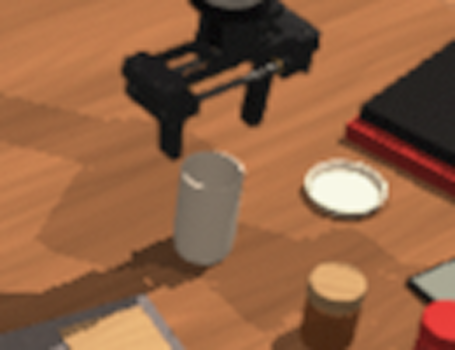

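Finger midpoint (212,138) is directly above the rim centre (211,168), allowing for the 40 mm height difference. Descending and gripping.

```bash
python3 -m handwheel '1 1 .05 -.1 0 0 0;1 1 .05 -.1 0 0 0;1 1 0 0 0 0 0;1 1 0 0 0 0 0;1 .5 0 0 0 0 0;1 0 0 0 0 0 0;0 0 0 0 0 0 0;0 0 0 0 0 0 0'
python3 -m handwheel '0 0 0 0 0 0 0;0 0 0 0 0 0 0;0 0 0 0 0 0 0;0 0 0 0 0 0 0;0 0 0 0 0 0 0'
python3 go.py .422 .299 .05 90
python3 -m handwheel '0 -.5 0 0 0 0 0;0 -1 0 0 0 0 0;0 -1 0 0 0 0 0;0 -.5 0 0 0 0 0;0 0 0 0 0 0 0'
python3 go.py .499 .134 .075 90
```

```text
time: 22.13
tcp_pos: [0.4252, 0.3014, 0.0547]
eef_rot: [2.399, 1.569, 0.83]
force: [-0.8, 0.0, 0.7]
width: 0.872
time: 22.55
tcp_pos: [0.4252, 0.3017, 0.0548]
eef_rot: [2.338, 1.568, 0.769]
force: [0.1, 0.2, 6.5]
width: 0.732
t 22.6 tcp [0.4252 0.3017 0.0548] jaw -89.9 tilt [ 0.002  0.002 -1.   ] q6 2.14 w 0.732 F [0.1 0.2 6.5]
turn units 0.0008 shift units [ 0.24 -0.16  0.14]
time: 22.97
tcp_pos: [0.4256, 0.3019, 0.116]
eef_rot: [2.247, 1.566, 0.678]
force: [0.6, 0.9, -1.8]
width: 0.732
t 23.0 tcp [0.4256 0.3019 0.116 ] jaw -89.9 tilt [ 0.003  0.003 -1.   ] q6 2.14 w 0.732 F [ 0.6  0.9 -1.8]
turn units 0.0008 shift units [2.04 3.66 8.4 ]
```

```bash
python3 -m handwheel '0 0 .4 .93 0 0 0;0 0 .4 .93 0 0 0;0 0 .4 .93 0 0 0;0 0 .4 .93 0 0 0;0 0 .4 .93 0 0 0;0 0 .4 .93 0 0 0;0 0 .4 .93 0 0 0;0 0 .4 .93 0 0 0'
python3 -m handwheel '0 0 .5 .93 0 0 0;0 0 0 0 0 0 0;0 .9 0 0 0 0 0;0 .9 0 0 0 0 0;0 0 0 0 0 0 0;0 0 0 0 0 0 0'
python3 go.py .501 .134 .063 90
python3 - <<'E'
from h import *
im=manip.read_camera("scene")[:,:,::-1]
x,y,z=manip.sense()["tcp_pos"]
for r in manip.masks_of("tumbler_center","scene")[:1]:
    ys,xs=np.where(r["region"]);print("scene",r["confidence"],xs.min(),xs.max(),ys.min(),ys.max())
for r in manip.spot_point("tumbler_center","scene")[:2]: print(r["confidence"],px2w(r["pixel"],"scene",z-.0048))
f=lambda p:(w2px(p,"scene")-[240,130])*5
print("exp bottom",f([x,y,z-.0548]),"coaster top ctr",f([.499,.134,.008]))
save("scene","k1.png",(240,130,380,250),5)
E
```

```text
time: 23.63
tcp_pos: [0.4874, 0.151, 0.1118]
eef_rot: [-1.456, 1.568, -3.026]
force: [0.4, 0.4, -1.6]
width: 0.729
time: 24.13
tcp_pos: [0.496, 0.1335, 0.0753]
eef_rot: [-1.464, 1.565, -3.033]
force: [-0.4, 0.4, -1.7]
width: 0.732
t 24.1 tcp [0.496  0.1335 0.0753] jaw -89.9 tilt [-0.005 -0.001 -1.   ] q6 1.78 w 0.732 F [-0.4  0.4 -1.7]
turn units 0.0008 shift units [ 0.61  0.25 -0.02]
scene 0.75 293 313 163 196
0.79 [0.4821819  0.13448648 0.07172434]
exp bottom [317.60136723 299.91062011] coaster top ctr [318.06149382 315.79199909]
```

View pics/k1.png

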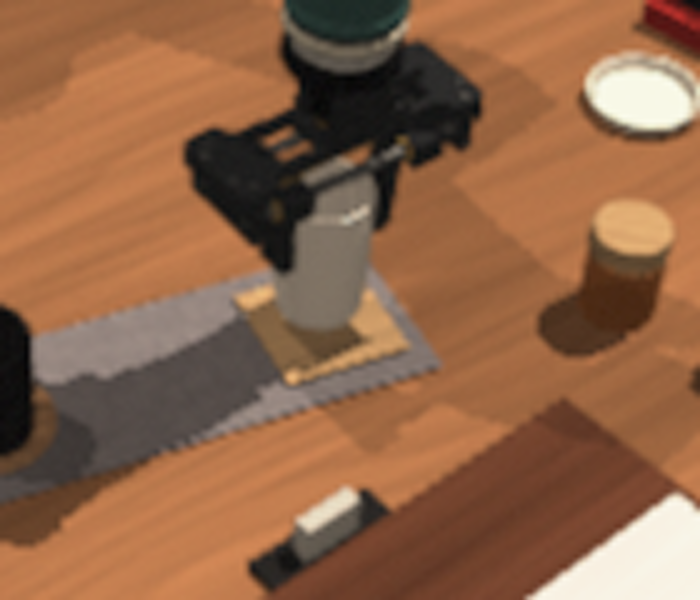

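The tumbler base centre is at about (318,301) in the crop, as expected. The coaster centre is about (322,322) against a predicted (318,316), so I'll nudge +5 mm in x while lowering.

```bash
python3 -m handwheel '0 .2 .2 0 0 0 0;0 .2 .05 0 0 0 0;0 .17 0 0 0 0 0;0 0 0 0 0 0 0;0 0 0 0 0 0 0'
python3 go.py .501 .134 .0628 90
python3 -m handwheel '.9 0 0 0 0 0 0;.9 0 0 0 0 0 0;1 0 0 0 0 0 0;1 0 0 0 0 0 0;1 0 0 0 0 0 0;1 0 0 0 0 0 0'
python3 -m handwheel '1 -.5 0 0 0 0 0;1 -1 0 0 0 0 0;1 -1 0 0 0 0 0;1 -1 0 0 0 0 0;1 -1 0 0 0 0 0;1 -1 0 0 0 0 0;1 0 0 0 0 0 0'
python3 go.py .594 .317 .15 -11
```

```text
time: 24.75
tcp_pos: [0.5029, 0.1336, 0.0653]
eef_rot: [-1.582, 1.569, 3.132]
force: [0.2, 0.1, -1.9]
width: 0.731
t 24.8 tcp [0.5029 0.1336 0.0653] jaw -89.9 tilt [-0.002  0.    -1.   ] q6 1.78 w 0.731 F [ 0.2  0.1 -1.9]
turn units 0.0008 shift units [ 0.13 -0.09 -0.02]
time: 25.25
tcp_pos: [0.5035, 0.1337, 0.066]
eef_rot: [-2.79, 1.57, 1.924]
force: [0.1, -0.8, 0.7]
width: 1.004
time: 25.83
tcp_pos: [0.5065, 0.1343, 0.1813]
eef_rot: [1.829, 1.562, 0.26]
force: [0.3, 0.3, 0.3]
width: 1.003
t 25.8 tcp [0.5065 0.1343 0.1813] jaw -89.9 tilt [ 0.008  0.002 -1.   ] q6 1.78 w 1.003 F [0.3 0.3 0.3]
turn units -0.6886 shift units [1.62 9.79 2.54]
```

```bash
python3 -m handwheel '1 0 0 0 -.0575 0 0;1 0 0 0 -.0575 0 0;1 0 0 0 -.0575 0 0;1 0 0 0 -.0575 0 0;1 0 0 0 -.0575 0 0;1 0 0 0 -.0575 0 0;1 0 0 0 -.0575 0 0;1 0 0 0 -.0575 0 0' >/dev/null
python3 -m handwheel '1 0 0 0 -.0575 0 0;1 0 0 0 -.0575 0 0;1 0 0 0 -.0575 0 0;1 0 0 0 -.0575 0 0;1 0 0 0 0 0 0'
python3 go.py .594 .318 .15 -11
python3 - <<'E'
from h import *
t=manip.read_camera("top")[:,:,::-1];im=manip.read_camera("scene")[:,:,::-1]
for n,z in dict(jar_center=.0375,mug_center=.048,tumbler_center=.058).items():
  for c in("top","scene"):
    for r in manip.spot_point(n,c)[:3]: print(n,c,np.round(r["pixel"]),round(r["confidence"],2),np.round(px2w(r["pixel"],c,z)[:2],3))
print("lid",px2w((186.1,198.6),"top",.075))
A=cv2.resize(im[140:250,210:390],None,fx=3,fy=3,interpolation=2);B=cv2.resize(t[180:290,170:250],(240,330),interpolation=2)
cv2.imwrite("pics/l1.png",np.hstack([A,B]))
E
```

```text
time: 26.92
tcp_pos: [0.5029, 0.1335, 0.1751]
eef_rot: [-2.956, 1.569, 3.141]
force: [0.6, 0.7, 0.2]
width: 1.003
t 26.9 tcp [0.5029 0.1335 0.1751] jaw -10.7 tilt [-0.002  0.    -1.   ] q6 0.4 w 1.003 F [0.6 0.7 0.2]
turn units 0.0028 shift units [1.25 9.93 2.72]
jar_center top [195. 148.] 0.87 [0.764 0.302]
jar_center top [190. 201.] 0.65 [0.591 0.312]
jar_center top [171. 170.] 0.57 [0.689 0.374]
jar_center scene [398. 211.] 0.82 [0.753 0.315]
jar_center scene [394. 196.] 0.77 [0.696 0.357]
jar_center scene [367. 182.] 0.65 [0.596 0.329]
mug_center top [316. 246.] 0.59 [ 0.454 -0.094]
mug_center scene [236. 204.] 0.94 [ 0.452 -0.101]
tumbler_center top [244. 231.] 0.51 [0.496 0.134]
tumbler_center scene [306. 180.] 0.68 [0.494 0.142]
tumbler_center scene [310. 245.] 0.49 [ 0.719 -0.012]
lid [0.59292327 0.31468209 0.075     ]
```

View pics/l1.png

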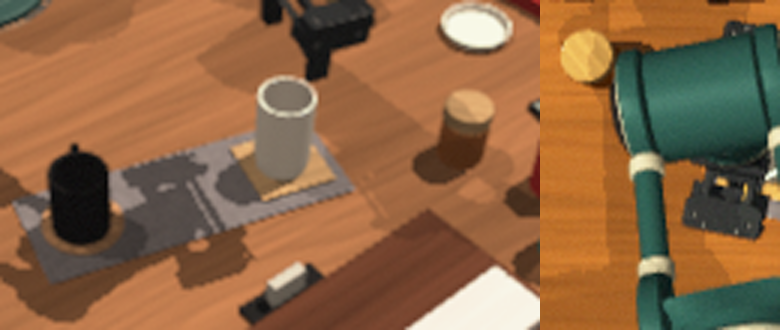

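The mug is upright on the round coaster at (80,235) and the tumbler is upright on the square one at (283,165). The jar is at (0.593, 0.317). Moving to the jar.

```bash
python3 -m handwheel '1 0 1 .27 0 0 0;1 0 1 .27 0 0 0;1 0 1 .27 0 0 0;1 0 1 .27 0 0 0;1 0 1 .27 0 0 0;1 0 1 .27 0 0 0;1 0 1 .27 0 0 0;1 0 1 .27 0 0 0'
python3 -m handwheel '1 0 1 .27 0 0 0;1 0 .9 .27 0 0 0;1 0 0 0 0 0 0;1 1 0 0 0 0 0;1 1 0 0 0 0 0;1 .5 0 0 0 0 0;1 0 0 0 0 0 0'
python3 go.py .593 .317 .032 -11
python3 - <<'E'
from h import *
f=lambda p:(w2px(p,"scene")-[300,110])*4
x,y,z=manip.sense()["tcp_pos"];print(f([x,y,.075]),f([.593,.317,.075]))
save("scene","m1.png",(300,110,440,230),4)
E
```

```text
time: 27.98
tcp_pos: [0.5763, 0.2836, 0.1757]
eef_rot: [3.024, 1.57, 2.834]
force: [0.4, 0.0, -0.1]
width: 1.002
time: 28.57
tcp_pos: [0.5911, 0.3162, 0.1222]
eef_rot: [-2.539, 1.564, -2.729]
force: [-0.4, 0.9, -0.7]
width: 0.999
t 28.6 tcp [0.5911 0.3162 0.1222] jaw -10.9 tilt [-0.006 -0.003 -1.   ] q6 0.64 w 0.999 F [-0.4  0.9 -0.7]
turn units 0.0011 shift units [4.51 0.07 0.11]
[260.96942311 255.90692935] [263.19189768 256.8284637 ]
```

View pics/m1.png

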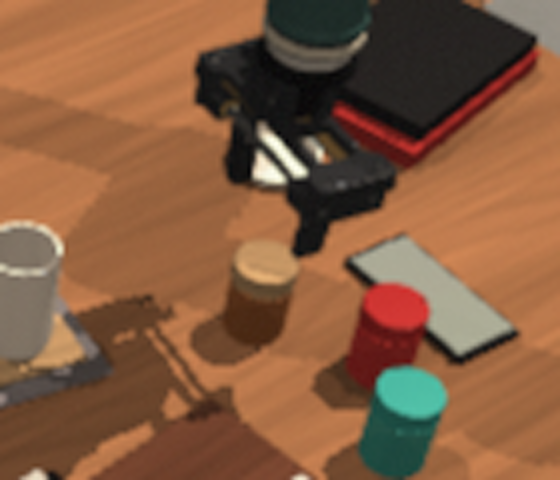

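Lid centre at (264,262) against a predicted (263,257), fingers well clear. I'll descend and grip.

```bash
python3 -m handwheel '1 1 0 .15 0 0 0;1 1 0 0 0 0 0;1 1 0 0 0 0 0;1 1 0 0 0 0 0;1 .55 0 0 0 0 0;1 0 0 0 0 0 0;0 0 0 0 0 0 0;0 0 0 0 0 0 0'
python3 -m handwheel '0 0 0 0 0 0 0;0 0 0 0 0 0 0;0 0 0 0 0 0 0;0 0 0 0 0 0 0;0 0 0 0 0 0 0;0 0 0 0 0 0 0'
python3 go.py .593 .317 .032 -11
python3 -m handwheel '0 -.5 0 0 0 0 0;0 -1 0 0 0 0 0;0 -1 0 0 0 0 0;0 -1 0 0 0 0 0;0 -1 0 0 0 0 0;0 -1 0 0 0 0 0;0 -1 0 0 0 0 0;0 0 0 0 0 0 0'
python3 go.py .477 .017 .17 -11
```

```text
time: 29.28
tcp_pos: [0.5978, 0.3179, 0.0367]
eef_rot: [0.855, 1.568, 0.665]
force: [0.6, 0.1, 0.0]
width: 0.874
time: 29.78
tcp_pos: [0.5969, 0.3177, 0.0358]
eef_rot: [1.323, 1.57, 1.133]
force: [-2.0, -0.1, 5.9]
width: 0.603
t 29.8 tcp [0.5969 0.3177 0.0358] jaw -10.8 tilt [ 0.     0.001 -1.   ] q6 0.64 w 0.603 F [-2.  -0.1  5.9]
turn units 0.0013 shift units [ 0.19 -0.07 -0.19]
time: 30.45
tcp_pos: [0.5991, 0.3185, 0.17]
eef_rot: [0.688, 1.563, 0.499]
force: [0.7, 1.0, -0.8]
width: 0.602
t 30.4 tcp [0.5991 0.3185 0.17  ] jaw -10.8 tilt [ 0.007  0.004 -1.   ] q6 0.64 w 0.602 F [ 0.7  1.  -0.8]
turn units 0.0014 shift units [ -0.09 -15.96  -3.12]
```

```bash
python3 -m handwheel '0 0 -1 -.19 0 0 0;0 0 -1 -.19 0 0 0;0 0 -1 -.19 0 0 0;0 0 -1 -.19 0 0 0;0 0 -1 -.19 0 0 0;0 0 -1 -.19 0 0 0;0 0 -1 -.19 0 0 0;0 0 -1 -.19 0 0 0'
python3 -m handwheel '0 0 -1 -.19 0 0 0;0 0 -1 -.19 0 0 0;0 0 -1 -.19 0 0 0;0 0 -1 -.19 0 0 0;0 0 -1 -.19 0 0 0;0 0 -1 -.19 0 0 0;0 0 -1 -.19 0 0 0;0 0 -.9 -.15 0 0 0'
python3 -m handwheel '0 0 0 0 0 0 0;0 1 0 0 0 0 0;0 1 0 0 0 0 0;0 1 0 0 0 0 0;0 1 0 0 0 0 0;0 1 0 0 0 0 0;0 0 0 0 0 0 0;0 0 0 0 0 0 0'
python3 go.py .477 .017 .0395 -11
python3 - <<'E'
from h import *
f=lambda p:(w2px(p,"scene")-[200,130])*4
x,y,z=manip.sense()["tcp_pos"];print("bottom exp",f([x,y,z-.0358]),"mat ctr",f([.477,.017,.003]))
save("scene","n1.png",(200,130,360,260),4)
E
```

```text
time: 31.12
tcp_pos: [0.5352, 0.1648, 0.1632]
eef_rot: [-2.794, 1.568, -2.983]
force: [0.2, 0.0, -0.7]
width: 0.598
time: 31.78
tcp_pos: [0.4762, 0.0153, 0.1633]
eef_rot: [-2.965, 1.568, 3.128]
force: [-0.3, -0.1, -0.6]
width: 0.601
time: 32.45
tcp_pos: [0.4761, 0.0169, 0.0632]
eef_rot: [-3.063, 1.566, 3.031]
force: [0.1, -0.2, -1.4]
width: 0.6
t 32.5 tcp [0.4761 0.0169 0.0632] jaw -10.8 tilt [-0.005  0.001 -1.   ] q6 0.17 w 0.6 F [ 0.1 -0.2 -1.4]
turn units 0.0015 shift units [1.18 0.02 0.05]
bottom exp [285.03923494 274.40166637] mat ctr [285.45946307 295.62714672]
```

View pics/n1.png

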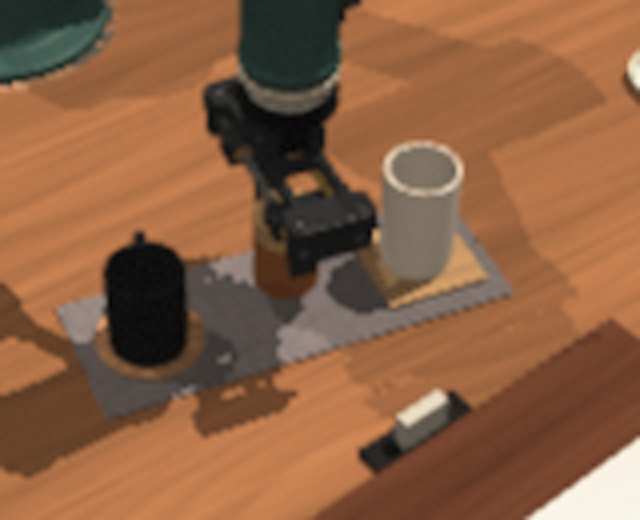

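The jar is upright with its base centre at about (285,275), as expected. The mat centre is at about (283–285, 296–301), so I'll nudge slightly, lower and release.

```bash
python3 -m handwheel '0 .5 -.1 .05 0 0 0;0 .4 0 0 0 0 0;0 .25 0 0 0 0 0;0 0 0 0 0 0 0;0 0 0 0 0 0 0'
python3 go.py .478 .0155 .0390 -11
```

```text
time: 32.92
tcp_pos: [0.478, 0.0142, 0.0415]
eef_rot: [3.12, 1.569, 2.931]
force: [0.5, -0.4, -1.8]
width: 0.598
t 32.9 tcp [0.478  0.0142 0.0415] jaw -10.9 tilt [-0.001  0.    -1.   ] q6 0.17 w 0.598 F [ 0.5 -0.4 -1.8]
turn units 0.0013 shift units [ 0.12  0.06 -0.01]
```

```bash
python3 -m handwheel '0 .1 .05 0 0 0 0;0 0 0 0 0 0 0;0 0 0 0 0 0 0;.9 0 0 0 0 0 0;.9 0 0 0 0 0 0;1 0 0 0 0 0 0;1 0 0 0 0 0 0;1 0 0 0 0 0 0'
python3 -m handwheel '1 0 0 0 0 0 0;1 -.5 0 0 0 0 0;1 -1 0 0 0 0 0;1 -1 0 0 0 0 0;1 -1 0 0 0 0 0;1 -1 0 0 0 0 0;1 -1 0 0 0 0 0;1 -1 0 0 0 0 0'
python3 -m handwheel '1 -1 0 0 0 0 0;1 0 1 -.3 0 0 0;1 0 1 -1 0 0 0;1 0 1 -1 0 0 0;1 0 1 -1 0 0 0;1 0 1 -1 0 0 0;1 0 1 -1 0 0 0;1 0 1 -1 0 0 0'
python3 -m handwheel '1 0 1 0 0 0 0;1 0 1 0 0 0 0;1 0 1 0 0 0 0;1 0 1 0 0 0 0;1 0 1 0 0 0 0;1 0 1 0 0 0 0;1 0 1 0 0 0 0;1 0 0 0 0 0 0'
python3 go.py .478 .0155 .0390 -11
python3 - <<'E'
from h import *
t=manip.read_camera("top")[:,:,::-1];im=manip.read_camera("scene")[:,:,::-1]
for n,z in dict(jar_center=.0405,mug_center=.048,tumbler_center=.058,menu_clip=.021,mat=0,coaster_round=.003,coaster_square=.003).items():
  for c in("top","scene"):
    for r in manip.spot_point(n,c)[:2]: print(n,c,np.round(r["pixel"]),round(r["confidence"],2),np.round(px2w(r["pixel"],c,z)[:2],3))
A=cv2.resize(im[150:260,200:350],(450,330),interpolation=2);B=cv2.resize(t[160:270,215:335],(350,330),interpolation=2)
cv2.imwrite("pics/o1.png",np.hstack([A,B]))
E
```

```text
time: 33.58
tcp_pos: [0.4787, 0.0152, 0.04]
eef_rot: [2.292, 1.571, 2.103]
force: [0.5, -0.2, 0.1]
width: 0.954
time: 34.25
tcp_pos: [0.4785, 0.0152, 0.1716]
eef_rot: [1.24, 1.571, 1.051]
force: [0.1, 0.4, -0.2]
width: 0.999
time: 34.92
tcp_pos: [0.3804, 0.1773, 0.1908]
eef_rot: [1.27, 1.57, 1.08]
force: [1.2, -0.4, -0.0]
width: 1.002
time: 35.58
tcp_pos: [0.4083, 0.3167, 0.1909]
eef_rot: [1.431, 1.568, 1.243]
force: [0.0, 0.5, 0.3]
width: 1.0
t 35.6 tcp [0.4083 0.3167 0.1909] jaw -10.7 tilt [ 0.001  0.002 -1.   ] q6 0.8 w 1.0 F [0.  0.5 0.3]
turn units 0.0022 shift units [  7.56 -14.14   6.29]
jar_center top [194. 147.] 0.86 [0.766 0.305]
jar_center top [171. 167.] 0.75 [0.699 0.375]
jar_center scene [272. 195.] 0.89 [0.473 0.021]
jar_center scene [394. 195.] 0.84 [0.693 0.356]
mug_center top [318. 248.] 0.82 [ 0.446 -0.099]
mug_center scene [239. 204.] 0.78 [ 0.459 -0.095]
tumbler_center top [244. 231.] 0.87 [0.495 0.132]
tumbler_center scene [304. 181.] 0.81 [0.492 0.135]
menu_clip top [281. 185.] 0.55 [0.65  0.019]
menu_clip scene [307. 235.] 0.77 [0.663 0.024]
mat top [280. 236.] 0.9 [0.485 0.02 ]
mat top [319. 248.] 0.53 [ 0.449 -0.107]
mat scene [269. 208.] 0.62 [0.487 0.002]
coaster_round top [318. 245.] 0.47 [ 0.46  -0.102]
coaster_round top [144. 181.] 0.2 [0.66 0.47]
coaster_round scene [238. 213.] 0.46 [ 0.452 -0.096]
coaster_square top [244. 231.] 0.75 [0.5   0.137]
coaster_square top [318. 243.] 0.52 [ 0.464 -0.101]
coaster_square scene [305. 195.] 0.78 [0.506 0.136]
```

View pics/o1.png

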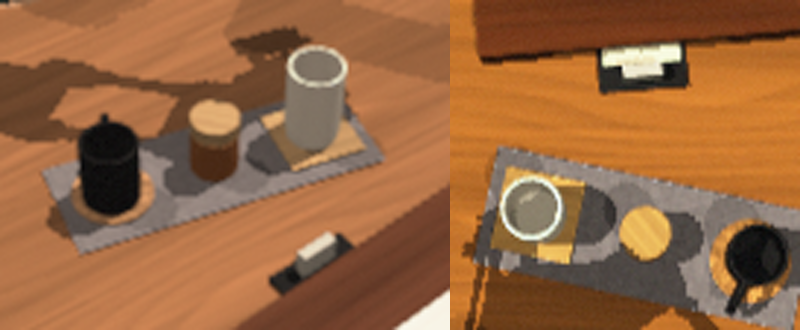

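Run:
```python
from h import *
f=lambda u,v,z:px2w((215+(u-450)*120/350,160+v/3),"top",z)[:2].round(4)
g=lambda u,v,z:px2w((200+u/3,150+v/3),"scene",z)[:2].round(4)
print("tumbler",f(531,209,.108),"mug",f(757,252,.088),"jar",f(645,233,.078),"round",f(751,261,.008))
print("scene: tumbler rim",g(317,67,.108),"jar lid",g(214,117,.078),"mug rim",g(109,141,.088))
m=manip.masks_of("mug_center","top"); t=manip.read_camera("top")
# cork coaster / wooden coaster outline by colour, against the grey mat
hsv=cv2.cvtColor(t,cv2.COLOR_RGB2HSV)
for nm,(x,y) in dict(round=(.4535,-.1005),square=(.4987,.1353)).items():
    p=w2px([x,y,.008],"top");print(nm,"expected px",p.round(1))
print("mat corners px",[w2px([.477+a*.982*.065+b*.189*.18,.017-a*.189*.065+b*.982*.18,.003],"top").round(1).tolist() for a,b in((1,1),(-1,1),(-1,-1),(1,-1))])
cv2.imwrite("pics/p1.png",cv2.resize(t[210:270,225:345,::-1],None,fx=6,fy=6,interpolation=2))
```

```text
tumbler [0.4964 0.1327] mug [ 0.4581 -0.1026] jar [0.476  0.0146] round [ 0.4521 -0.1024]
scene: tumbler rim [0.504  0.1307] jar lid [0.4818 0.0127] mug rim [ 0.4604 -0.1038]
round expected px [317.6 246.6]
square expected px [244.7 231.3]
mat corners px [[231.3, 207.9], [222.4, 247.1], [332.0, 270.1], [339.7, 230.5]]
```

All within a few millimetres by both cameras, and the arm is clear. Handing in.

```bash
python3 -m handwheel '1 0 0 0 0 0 0;1 0 0 0 0 0 0;1 0 0 0 0 0 0;1 0 0 0 0 0 0' | head -1; python3 -c "
from rig import manip
print(manip.job_done())"
```

```text
time: 36.82
the job is handed in; nothing more can be done
None
```

The seat is set and handed in at about 37 s of the 115 s allowed; no verdict was reported. I slid the clipboard under the riser, then placed the mug on the round coaster, the tumbler on the square one and the jar on the mat.

Last checks, measured from both cameras:

| Item | Last measured | Offset from target | Allowed |
|---|---|---|---|
| Clipboard | clip about 25 mm before the edge | a few mm off centre | 0–50 mm before the edge, within 20 mm of the middle |
| Mug | (0.459, −0.103) | about 5 mm | 14 mm |
| Tumbler | about (0.499, 0.132) | about 3–4 mm | 14 mm |
| Jar | (0.478, 0.014) | about 3–4 mm | 15 mm |

- **State at the end:** everything looked upright in the last picture, the arm was clear of it all, and the takeaway cup and phone were never approached.
- **Camera disagreement:** the two cameras differed by up to about 8 mm on some points.
- **Network spots:** the networks' own point reports wandered by up to about 15 mm (mat centre, for instance). The top camera never reported the jar once it was placed, so I used rim and lid centres from the pictures instead.
- **Joint limit:** the last joint reached its 2.55 rad limit once while turning toward the mug. It stopped there with a slight tilt, which I corrected.
- **Not done:** one last close crop could not be viewed because I had reached the picture limit.

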